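Dispense one clean bottle cap and push it into the pick-up nest

ROBOT

A 6-joint arm with a two-finger parallel gripper is mounted at the origin on a cart in front of the work surface, level with it; the furniture and walls round the work are solid. World frame = base frame: x ahead of the robot, y to its left, z up, the work surface at z = 0. Lengths are in m, angles in rad, forces in N, time in s.
With the tool pointing down it reaches from about 0.3 to 0.825 m from the base axis. Payload 5.4 kg.
Tool frame: the origin (TCP) lies on the centre line of the jaws, within the pads' length; the fingertips stand env.tip_reach ahead of it and the grasp point (between the pads) lies 8 mm behind it (env.tip_reach is the distance from the TCP to the fingertips, in m); z points along the fingers, y is the direction in which the jaws open and shut (so a half turn about z gives the same grasp; the last joint's range is limited). The gripper opens to 92 mm and grips with 3 to 60 N. Pads are 20 mm wide; open, the fingers measure 128 mm over their backs; the gripper's body (75 mm by 189 mm) begins 69 mm behind the grasp point.
Start: joints at [0.896, 0.158, 1.597, -0, 1.386, -0.21], TCP at [0.258, 0.514, 0.226] pointing down, gripper open.
Joint ranges: [-2.91, 2.91], [-0.94, 2.29], [0.18, 2.7], [-1.29, 4.43], [0.17, 2.64], [-3, 3]. Speed limits (rad/s): [2.57, 2.57, 3.14, 3.14, 3.14, 3.14].

INTERFACE

Orientations are given as a unit quaternion [x, y, z, w].
In Python, from plant import env, get_image, camera_model, finish_job gives the robot as it stands.
- The arm moves only by the tool play_rows, never from a script. Its argument "moves" is a list of rows, each a list of 3 entries, a list of its own where there are three numbers: the shift along the tool's x, y, z in units of 50 mm (1.0 is 50 mm), then the turn about the tool's z in units of 5 degrees (1.0 is 5 degrees), then the closure in counts, from 0 (fully open) to 255 (shut). In form: [[[dx, dy, dz], turn, jaw], ...]. A call has 1 to 8 rows; each row is the pose to reach, as a shift and turn from the pose measured when the call began, along the tool's axes at that moment; what a row does not reach only later rows make up. A row lasts 1/10 s, in which the tool goes at most 50 mm and 8.59 degrees, less where a joint would pass 70% of its speed; a pose out of reach is approached as far as the arm can. A call with a gripper value outside its range is refused whole. The fingers move at their own pace and stop on an object; the grip force is fixed at half the most. Time passes only in rows, so rows that repeat a pose let the fingers close. It gives the time, the measured TCP pose, the force and the opening at its end, in the units of the state.
- env.get_state(): the state, without advancing time (a new reading comes with each control period).
- get_image(name): name is "scene" or "top"; returns the picture (400x640x3 uint8, blue, green, red); there is no depth.
- camera_model(name): a dict with "vfov" (degrees; the focal length in pixels is half the picture's height over the tangent of half this angle, whatever the lens; pixels are square), "cx", "cy" (the principal point, pixels), "world_to_cam" (4x4, takes a point from world to camera coordinates). Camera axes: x right, y down, z forward; pixel columns grow to the right and rows downward; lengths in m; the calibration is good to about 2 mm. A picture is of the moment at which its call begins. camera_model takes no time and is no camera call.
- finish_job(): hands the job in, once; it reports no verdict.
The state is a dict: "time": time; "joints": joint angles; "joint_vel": joint speeds; "joint_torque": joint torques, N m; "tool_pos": TCP position; "tcp_rot": TCP orientation; "contact_force": force on the tool from outside, world axes, zero at the start; "moment": the same for the moment, N m; "width": finger opening in m.
Only numpy, scipy, OpenCV 4.12 (cv2) and the standard library are available. Lean on these libraries where they do the work, as an engineer would, in place of code of your own. Each camera call takes 0.05 s, during which the arm holds its last target.

TASK

The open amber bottle needs a fresh cap. Press the green plunger of the cap dispenser all the way down and let it come back up, so that a single blue cap slides out onto the landing; then, with the fingertips, push that cap sideways along the guide rails until it sits fully home in the pick-up nest on the side where the amber bottle stands. Push only: do not lift any cap, bring out no second cap, and leave the bottles and other things standing where they are.

Things in the scene. Friction and masses are not known exactly. Their poses are not given: they have to be found in the camera images.
- dispenser: cap dispenser fixed on the worktop, white and aluminium. Origin on the worktop under the axis of its clear upright magazine tube; x axis from its landing (front, robot's side) to the rear, y to its left, z up. Base plate 8 mm thick, its top is the surface caps slide on: x -75 to +70 mm, y -67 to +37 mm, in front (x below -22) y +-83 mm. White gear case under the plunger 40 mm high
- plunger (a joint): stroke of the plunger, m: 0 = up (rest), grows as it is pressed straight down, 0.025 = stop, fully down. A spring lifts it when let go (2.5 N at rest, 5 N at the stop, about 1 N more when pressed at 50 mm/s). Inside, a rack drives a steel pusher about 2 mm forward for each 1 mm of stroke; a full stroke puts the lowest cap on the landing
- plunger_top (a point): centre of the top face of the plunger's round green button (28 mm in diameter, 81 mm above the worktop at rest, 8 mm behind and 45 mm to the right of the magazine's axis); moves with it
- magazine (a point): foot of the magazine's axis, on the sliding surface 8 mm above the worktop. The clear tube (56 mm over its collars) reaches from 33 to 83 mm above the worktop; the opening under it, 25 mm high, lets only the lowest cap out to the front. When the pusher has gone back, the next cap drops down
- landing (a point): middle of the landing, on the sliding surface, 47 mm ahead of the magazine's axis: where a dispensed cap comes to lie. It is the middle of a channel along the dispenser's y, 43 mm wide, between grey guide rails whose tops are 17 mm above the worktop (a cap stands 13 mm higher); both its ends are half-round nests
- nest_left (a point): centre of the left nest (dispenser's +y), on the sliding surface, 54 mm to the left of the landing. Its half-round end stop rises to 25 mm above the worktop; a cap that touches the stop has its centre within 2 mm of this point
- nest_right (a point): centre of the right nest (dispenser's -y), on the sliding surface, 54 mm to the right of the landing; as the left one
- cap_1_center (a point): lowest cap in the magazine at the start, the one that is dispensed: screw cap for a bottle, blue, ribbed, a closed drum 39 mm in diameter and 22 mm high lying flat (open side down), about 16 g; the point is its centre, half-way up
- cap_2_center (a point): second cap in the magazine at the start; the same kind of cap, its centre
- cap_3_center (a point): third, topmost cap in the magazine at the start; the same kind of cap, its centre
- amber_bottle: open bottle of translucent amber glass, 84 mm in diameter and 215 mm high, without a cap; stands well to the left or well to the right of the dispenser. Origin at the centre of its underside
- wash_bottle: white squeeze bottle with a red bent spout, 203 mm high, body 58 mm in diameter; stands on the other side of the dispenser. Origin on the worktop, 24 mm beside the body's axis, below the spout
- timer: beige bench timer, 66 x 66 x 19 mm; origin at the centre of its underside
- note_pad: orange note pad, 50 x 66 x 9 mm; origin at the centre of its underside
- jar: small jar with black lid, 42 mm in diameter, 57 mm high, behind the dispenser; origin at the centre of its underside
There are look-alikes about, which are no part of the job. Leave any grey look-alike of the part that bears cap_3_center alone.

How it is judged:
On the way, in this order (a step that is already met when the one before it is completed fails the run):
1. the plunger has been pressed all the way down (value of joint plunger above 0.0225 m), for 0.05 s.
2. the plunger is up again and one cap lies on the landing in front of the magazine (value of joint plunger below 0.003 m and x of cap_1_center in the frame of dispenser below -0.042 m and horizontal distance between cap_1_center and landing below 0.025 m), for 0.1 s.
At the end, for the whole second after the job is handed in: The dispensed cap lies flat and at rest in the nest on the amber bottle's side, its centre within 6 mm (level) of the nest's centre; the plunger is up (within 3 mm); the other two caps are still in the magazine (within 10 mm of its axis); both bottles stand upright (((y of amber_bottle in the frame of dispenser above 0 m and horizontal distance between cap_1_center and nest_left below 0.006 m) or (not (y of amber_bottle in the frame of dispenser above 0 m) and horizontal distance between cap_1_center and nest_right below 0.006 m)) and angle between each of cap_1_center, amber_bottle, wash_bottle's own z axis and vertical below 0.1 rad and height (world z) of cap_1_center below 0.023 m and linear speed of cap_1 below 0.01 m/s and value of joint plunger below 0.003 m and horizontal distance between each of cap_2_center, cap_3_center and magazine below 0.01 m); the robot touches nothing.
It fails at once if a second cap is pushed out of the magazine (horizontal distance between any of cap_2_center, cap_3_center and magazine above 0.013 m).
It fails at once if a cap is lifted (15 mm or more above where it lies) (height (world z) of cap_1_center above 0.034 m or height (world z) of cap_2_center above 0.056 m or height (world z) of cap_3_center above 0.078 m).
It fails at once if a bottle is moved by more than 20 mm (distance of any of amber_bottle, wash_bottle from where it was at the start of the episode above 0.02 m).
It fails at once if the timer, the note pad or the jar is moved by more than 20 mm (distance of any of timer, note_pad, jar from where it was at the start of the episode above 0.02 m).
It also fails if it takes over 38 s, if anything falls off the work surface, if the arm or the gripper's body presses on something with over 40 N, if the wrist force passes 120 N, or if a joint passes its speed limit or range.

## Working session

There is one attempt and no reset: what is moved stays moved. The work goes in short steps, Python scripts to look and compute and a tool call to move; the robot and the scene stay as the last step left them, time stands still between calls to the robot, and variables do not carry over. Pictures are saved under pics/ and viewed, and the job is handed in when it is done.

Besides the shell and the picture viewer there is one more tool, called after "Call:" as name([rows], argument=value, ...), one row to a line, values as JSON. play_rows: Moves the arm, as the interface text tells. Its arguments: {"type":"object","properties":{"moves":{"type":"array","items":{"type":"array"}}},"required":["moves"]}

```bash
ls; mkdir -p pics; python3 - <<'E'
from plant import env,get_image,camera_model
import cv2
for n in("scene","top"):
    cv2.imwrite(f"pics/{n}0.png",get_image(n)); print(camera_model(n))
s=env.get_state();print(s, env.tip_reach)
E
```

```text
pics
{'vfov': 53.77301145717523, 'cx': 321.35096536000964, 'cy': 198.3540777363591, 'world_to_cam': array([[-0.4519139 , -0.89194473, -0.01443674,  0.31501863],
       [-0.4188741 ,  0.22646023, -0.87935218,  0.28721347],
       [ 0.78760289, -0.3913443 , -0.47595307,  0.60081759],
       [ 0.        ,  0.        ,  0.        ,  1.        ]])}
{'vfov': 42.511825950151035, 'cx': 316.5987499558342, 'cy': 200.97863771078502, 'world_to_cam': array([[ 3.06938590e-03, -9.99896819e-01, -1.40332087e-02,
         7.57364450e-02],
       [-9.85914484e-01, -6.79184493e-04, -1.67248821e-01,
         5.77146700e-01],
       [ 1.67222033e-01,  1.43488949e-02, -9.85814841e-01,
         1.15293843e+00],
       [ 0.00000000e+00,  0.00000000e+00,  0.00000000e+00,
         1.00000000e+00]])}
{'time': 0.1, 'joints': array([ 8.95865339e-01,  1.58981380e-01,  1.59809529e+00, -3.76667875e-05,
        1.38618342e+00, -2.10107370e-01]), 'joint_vel': array([-0.00019235, -0.00118237, -0.00144231, -0.00068052, -0.00100454,
       -0.00155233]), 'joint_torque': array([-9.62905833e-04, -3.86504960e+01, -3.22959781e+01,  7.01854820e-02,
        3.39898816e-02, -6.58703675e-05]), 'tool_pos': array([0.25743981, 0.51354406, 0.22472548]), 'tcp_rot': array([ 2.30321696e-01,  9.73114187e-01, -7.61338534e-04, -3.40285638e-04]), 'contact_force': array([ 0.00797406,  0.05954133, -0.40684443]), 'moment': array([-0.05284953,  0.02275557, -0.02297027]), 'width': 0.09203646205924182} 0.011
```

View pics/scene0.png

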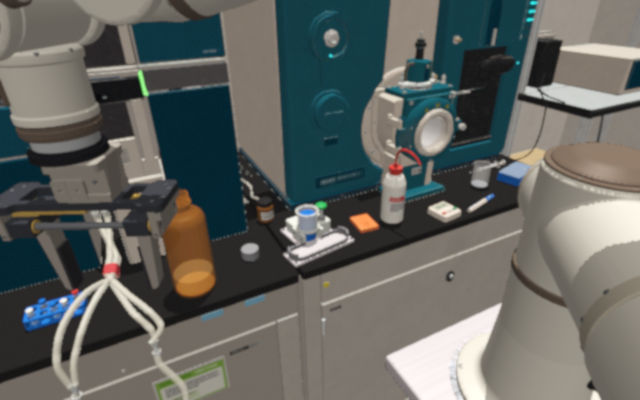

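View pics/top0.png

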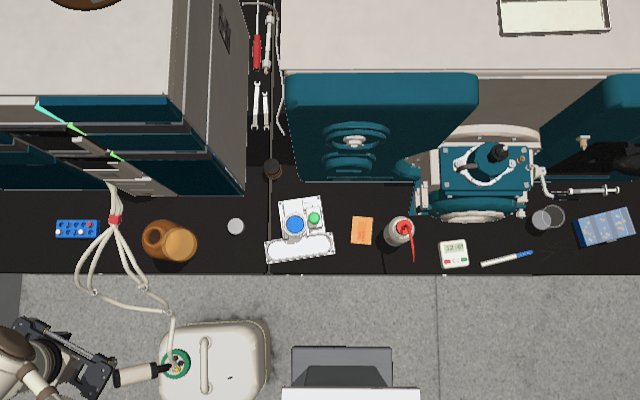

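The top view shows the dispenser at about (300,230), with the green button at (314,219) and the blue cap at (295,226). The amber bottle is at (170,241) on the dispenser's left, the wash bottle at (400,232), and the grey look-alike cap at (236,226). I'll enlarge and measure.

```bash
cat > h.py <<'E'
import numpy as np,cv2
from plant import camera_model
def ray(n,uv):
    m=camera_model(n);f=200/np.tan(np.radians(m['vfov']/2));T=m['world_to_cam']
    d=np.array([(uv[0]-m['cx'])/f,(uv[1]-m['cy'])/f,1]);R=T[:3,:3]
    return -R.T@T[:3,3],R.T@d
def onz(n,uv,z):
    o,d=ray(n,uv);return o+d*(z-o[2])/d[2]
def proj(n,p):
    m=camera_model(n);f=200/np.tan(np.radians(m['vfov']/2));T=m['world_to_cam']
    c=T[:3,:3]@np.asarray(p)+T[:3,3];return np.array([m['cx']+f*c[0]/c[2],m['cy']+f*c[1]/c[2]])
E
python3 - <<'E'
from h import *
t=cv2.imread('pics/top0.png');s=cv2.imread('pics/scene0.png')
a=cv2.resize(t[185:275,220:345],None,fx=6,fy=6,interpolation=cv2.INTER_CUBIC)
b=cv2.resize(s[190:270,230:370],None,fx=5.5,fy=5.5,interpolation=cv2.INTER_CUBIC)
cv2.imwrite('pics/topc.png',a);cv2.imwrite('pics/scenec.png',b)
for nm,im in(('top',t),('scene',s)):
    h=cv2.cvtColor(im,cv2.COLOR_BGR2HSV)
    for k,lo,hi in(('green',(50,90,70),(75,255,255)),('blue',(100,120,80),(118,255,255))):
        m=cv2.inRange(h,lo,hi);n,l,st,c=cv2.connectedComponentsWithStats(m)
        for i in range(1,n):
            if st[i,4]>25: print(nm,k,st[i],c[i].round(1), onz(nm,c[i],.081 if k=='green' else .074).round(4))
E
```

```text
top green [ 67 122  20  14  82] [ 75.3 128.6] [0.7436 0.6433 0.081 ]
top green [110 150  15  11  48] [115.6 155.8] [0.6777 0.5437 0.081 ]
top green [309 213  11  11  99] [313.9 217.8] [0.533  0.0824 0.081 ]
top green [172 350  17  28  98] [182.5 360.1] [0.2213 0.3662 0.081 ]
top blue [287 216  17  17 228] [294.7 224.1] [0.5195 0.126  0.074 ]
top blue [ 55 219  45  19 703] [ 77.3 227.9] [0.51   0.6229 0.074 ]
top blue [516 250  17   8  75] [524.3 253.2] [ 0.4547 -0.3886  0.074 ]
scene green [138  70  11  27 152] [142.3  83.6] [2.2006 0.3377 0.081 ]
scene green [315 201  13   9  82] [321.4 204.5] [0.5267 0.085  0.081 ]
scene blue [497 173  24  13 179] [508.  179.3] [ 0.4224 -0.4274  0.074 ]
scene blue [487 193   8   8  33] [490.7 196.5] [ 0.3739 -0.3098  0.074 ]
scene blue [300 210  14   5  52] [306.6 211.8] [0.5229 0.1261 0.074 ]
scene blue [307 234   8   7  40] [310.2 236.8] [0.4242 0.1635 0.074 ]
scene blue [ 22 294  52  37 952] [ 45.4 312.6] [0.429  0.6452 0.074 ]
scene blue [ 73 299  15  19 121] [ 80.6 308.9] [0.4115 0.5934 0.074 ]
```

View pics/topc.png

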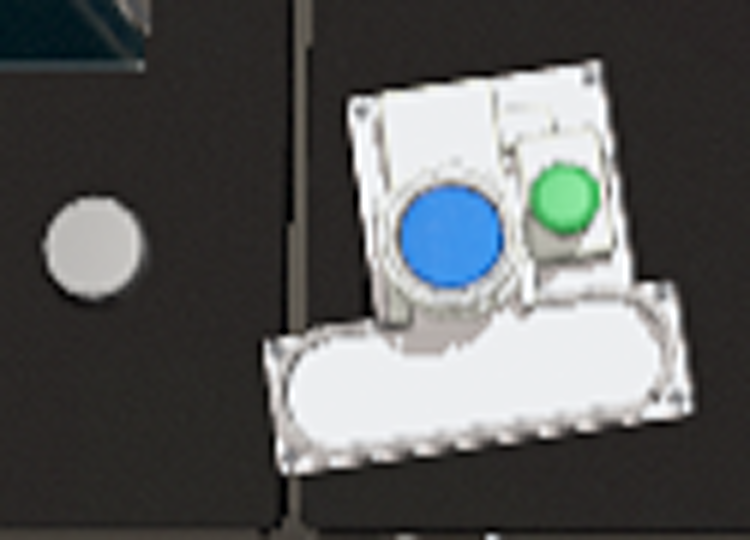

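View pics/scenec.png

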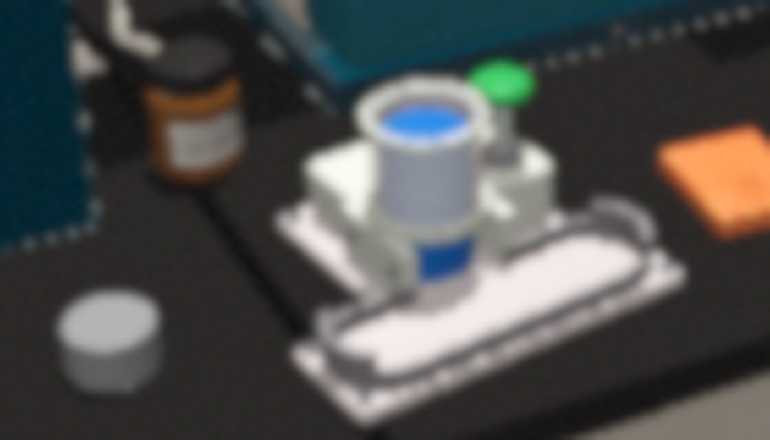

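```bash
cat >> h.py <<'E'
E
python3 - <<'E'
from h import *
px=np.array([(285,472),(692,412),(677,284),(266,342),(350,98),(602,62)],float)
uv=np.array([220,185])+(px+.5)/6-.5
M=np.array([(-75,83),(-75,-83),(-22,-83),(-22,83),(70,37),(70,-67)])/1e3
W=np.array([onz('top',p,.008)[:2] for p in uv])
a=M-M.mean(0);b=W-W.mean(0)
th=np.arctan2((a[:,0]*b[:,1]-a[:,1]*b[:,0]).sum(),(a*b).sum())
R=np.array([[np.cos(th),-np.sin(th)],[np.sin(th),np.cos(th)]]);t=W.mean(0)-R@M.mean(0)
print(th,np.degrees(th),t);print((W-M@R.T-t).round(4))
for k,p in dict(plunger=(.008,-.045),landing=(-.047,0),nl=(-.047,.054),nr=(-.047,-.054)).items(): print(k,(R@p+t).round(4))
from scipy.spatial.transform import Rotation as Ro
from plant import env
s=env.get_state();print(Ro.from_quat(s['tcp_rot']).as_matrix().round(3))
q=R@[-.022,0]+t;print(R.T@(onz('top',(236,226),.022)[:2]-t),'grey in disp', onz('top',(236,226),.022))
for n,uv,z in(('amber base?',(170,241),.1),('wash',(400,232),.1),('cabfront',(350,181),.0),('pad',(362,230),.009),('left cab',(244,194),0)): w=onz(n and 'top',uv,z);print(n,w.round(3),R.T@(w[:2]-t))
np.savez('pose.npz',R=R,t=t,th=th)
E
```

```text
0.14589116065823807 8.358947773982079 [0.51971973 0.12474747]
[[ 0.0005 -0.0015]
 [ 0.0004  0.0018]
 [-0.0011 -0.0001]
 [-0.0005 -0.0006]
 [ 0.0005 -0.0004]
 [ 0.0002  0.0008]]
plunger [0.5342 0.0814]
landing [0.4732 0.1179]
nl [0.4654 0.1713]
nr [0.4811 0.0645]
[[-0.894  0.448 -0.001]
 [ 0.448  0.894 -0.001]
 [ 0.    -0.002 -1.   ]]
[0.02232917 0.14217645] grey in disp [0.52114291 0.26865963 0.022     ]
amber base? [0.478 0.401 0.1  ] [-0.00099033  0.27927535]
wash [ 0.499 -0.108  0.1  ] [-0.05443435 -0.22771406]
cabfront [ 0.635 -0.004  0.   ] [ 0.09534204 -0.14425043]
pad [ 0.513 -0.031  0.009] [-0.02885547 -0.15357041]
left cab [0.603 0.255 0.   ] [0.10088538 0.11698452]
```

```bash
python3 - <<'E'
from h import *
t=cv2.imread('pics/top0.png');s=cv2.imread('pics/scene0.png')
def tri(a,b):
    o1,d1=ray('top',a);o2,d2=ray('scene',b);d1/=np.linalg.norm(d1);d2/=np.linalg.norm(d2)
    A=np.c_[d1,-d2];k=np.linalg.lstsq(A,o2-o1,rcond=None)[0];p,q=o1+k[0]*d1,o2+k[1]*d2
    return ((p+q)/2).round(3),np.linalg.norm(p-q).round(4)
print('clip',tri((115,219),(111,269)))
print('button',tri((313.9,217.8),(321.4,204.5)))
print('bottle mouth',tri((153,235),(181,196)))
print(ray('top',(0,0))[0],ray('scene',(0,0))[0])
cv2.imwrite('pics/t2.png',cv2.resize(t[180:400,0:280],None,fx=2.7,fy=2.7,interpolation=cv2.INTER_CUBIC))
cv2.imwrite('pics/s2.png',cv2.resize(s[150:400,0:280],None,fx=2.4,fy=2.4,interpolation=cv2.INTER_CUBIC))
E
```

```text
clip (array([0.534, 0.547, 0.054]), np.float64(0.0027))
button (array([0.533, 0.082, 0.077]), np.float64(0.0009))
bottle mouth (array([0.48 , 0.4  , 0.207]), np.float64(0.0075))
[0.37598812 0.05957723 1.23417375] [-0.21053809  0.45106332  0.54307061]
```

View pics/t2.png

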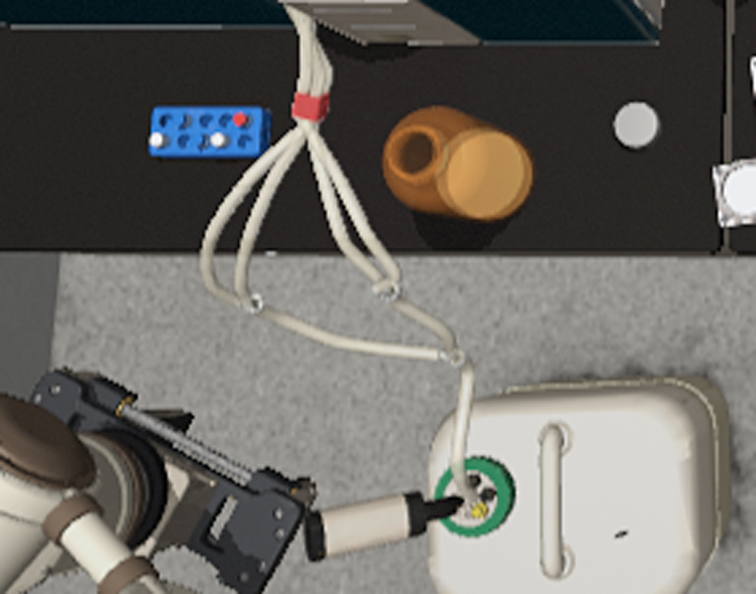

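View pics/s2.png

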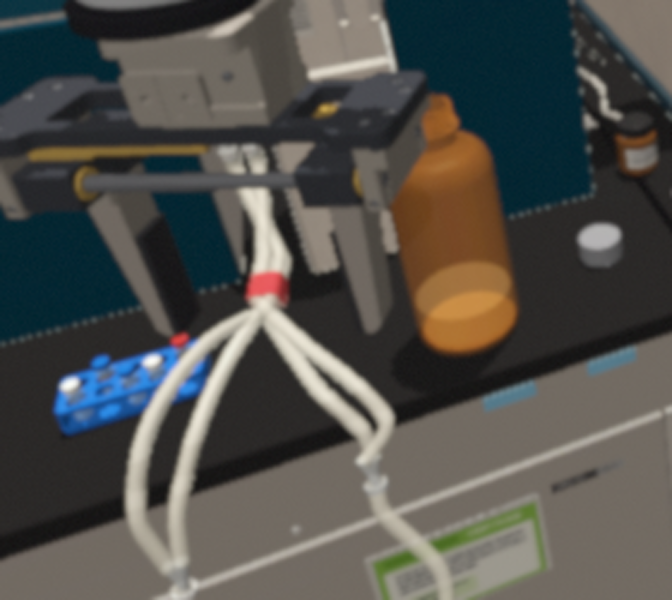

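Dispenser pose: yaw 8.36°, origin (0.520, 0.125), corner residuals under 2 mm. The bottle is on the left, so I'll push to nest_left. First I'll rise, travel and close the jaws.

Call:
play_rows([
  [[0,0,-0.9],0,255],
  [[0,0,-1.8],-1.0,255],
  [[-0.8,-0.5,-1.9],-2.2,255],
  [[-1.6,-0.95,-1.9],-3.4,255],
  [[-2.4,-1.4,-1.9],-4.6,255],
  [[-3.2,-1.9,-1.9],-5.8,255],
  [[-4.0,-2.4,-1.9],-7.0,255],
  [[-4.8,-2.85,-1.9],-7.0,255],
])

```text
time: 0.9
tool_pos: [0.4085, 0.2769, 0.3195]
tcp_rot: [-0.074, 0.997, -0.001, -0.001]
contact_force: [1.4, 0.4, 0.5]
width: 0.0297
```

```bash
cat > g.py <<'E'
# go: tool-axis shift to dispenser point (x,y) and tip z
import sys
from h import *
from plant import env
from scipy.spatial.transform import Rotation as Ro
P=np.load('pose.npz');s=env.get_state();T=Ro.from_quat(s['tcp_rot']).as_matrix()
x,y,z=map(float,sys.argv[1:4])
w=np.r_[P['R']@[x,y]+P['t'],z+env.tip_reach]
yaw=np.arctan2(T[1,1],T[0,1])
e=(float(P['th'])+np.pi/2-yaw+np.pi)%(2*np.pi)-np.pi
print('t',s['time'],'shift units',(T.T@(w-s['tool_pos'])/.05).round(3),'turn',round(-np.degrees(e)/5,2),'F',s['contact_force'].round(2),'tip disp',(P['R'].T@(s['tool_pos'][:2]-P['t'])).round(4),'tipz',(s['tool_pos'][2]-env.tip_reach).round(4),'w',s['width'],'j',s['joints'].round(2),'T',T[:,2].round(3))
E
python3 g.py .012 -.05 .11
```

```text
t 0.9 shift units [-1.993 -4.334  3.973] turn 0.03 F [1.42 0.38 0.54] tip disp [-0.0879  0.1667] tipz 0.3085 w 0.029696580321335406 j [ 0.35 -0.1   1.68 -0.    1.57 -1.37] T [-0.001 -0.002 -1.   ]
```

Call:
play_rows([
  [[-0.35,-0.8,0.2],0,255],
  [[-0.75,-1.6,0.5],0,255],
  [[-1.1,-2.4,1.0],0,255],
  [[-1.5,-3.2,1.6],0,255],
  [[-1.85,-4.0,2.3],0,255],
  [[-2.0,-4.33,3.0],0,255],
  [[-2.0,-4.33,3.7],0,255],
  [[-2.0,-4.33,3.97],0,255],
])

```text
time: 1.7
tool_pos: [0.5364, 0.0767, 0.1167]
tcp_rot: [-0.073, 0.997, -0.0, -0.005]
contact_force: [0.2, -0.4, 0.1]
width: 0.0002
```

```bash
python3 g.py .012 -.05 .0565;python3 - <<'E'
from h import *
from plant import get_image
a=get_image('top')[160:290,210:400];b=get_image('scene')[130:270,220:420]
o=np.hstack([cv2.resize(a,(400,274)),cv2.resize(b,(391,274))]);cv2.imwrite('pics/a1.png',o)
E
```

```text
t 1.7 shift units [-0.059 -0.002  0.984] turn 0.01 F [ 0.22 -0.42  0.12] tip disp [ 0.0095 -0.0499] tipz 0.1057 w 0.0002071944033087038 j [-0.08  0.19  1.79 -0.    1.17 -1.8 ] T [-0.009 -0.001 -1.   ]
```

View pics/a1.png

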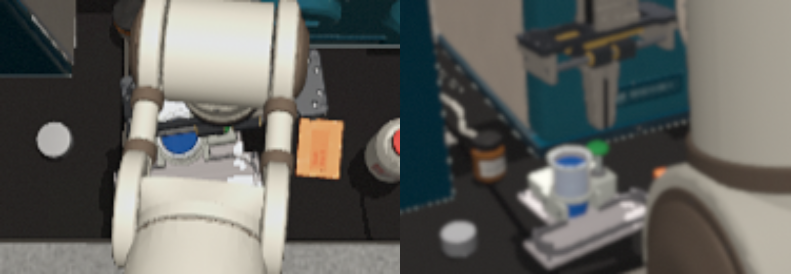

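The closed fingertips hang just above the green button (scene half, tips about (600,125), button about (597,148)). Pressing now.

Call:
play_rows([
  [[-0.06,0,0.25],0,255],
  [[-0.06,0,0.45],0,255],
  [[-0.06,0,0.55],0,255],
  [[-0.06,0,0.65],0,255],
  [[-0.06,0,0.75],0,255],
  [[-0.06,0,0.85],0,255],
  [[-0.06,0,0.95],0,255],
  [[-0.06,0,0.97],0,255],
])

```text
time: 2.6
tool_pos: [0.5402, 0.0784, 0.0707]
tcp_rot: [-0.074, 0.997, 0.0, -0.003]
contact_force: [-1.5, 2.3, 4.4]
width: -0.0002
```

```bash
python3 g.py .012 -.05 .0565
```

```text
t 2.6 shift units [ 0.03  -0.023  0.065] turn 0.03 F [-1.52  2.34  4.45] tip disp [ 0.0135 -0.0489] tipz 0.0597 w -0.00022760107033221598 j [-0.08  0.26  1.8  -0.    1.08 -1.8 ] T [-0.006 -0.    -1.   ]
```

Call:
play_rows([
  [[0,0,0.04],0,255],
  [[0,0,0.07],0,255],
  [[0,0,0.08],0,255],
  [[0,0,0.08],0,255],
])

```text
time: 3.0
tool_pos: [0.5402, 0.0785, 0.0672]
tcp_rot: [-0.074, 0.997, 0.0, -0.003]
contact_force: [-1.7, 1.0, 3.9]
width: 0.0004
```

```bash
python3 g.py .012 -.05 .0555
```

```text
t 3.0 shift units [ 0.031 -0.024  0.013] turn 0.03 F [-1.75  1.05  3.91] tip disp [ 0.0136 -0.0488] tipz 0.0562 w 0.0003630343815175291 j [-0.08  0.27  1.8  -0.    1.07 -1.8 ] T [-0.006 -0.    -1.   ]
```

Call:
play_rows([
  [[0,0,0.02],0,255],
  [[0,0,0.04],0,255],
  [[0,0,0.04],0,255],
])

```text
time: 3.3
tool_pos: [0.5404, 0.0785, 0.0669]
tcp_rot: [-0.075, 0.997, -0.0, -0.003]
contact_force: [-6.2, 1.0, 14.6]
width: 0.0008
```

```bash
python3 g.py .012 -.05 .0555
```

```text
t 3.3 shift units [ 0.036 -0.024  0.008] turn 0.04 F [-6.15  0.96 14.58] tip disp [ 0.0138 -0.0488] tipz 0.0559 w 0.0008372183035976867 j [-0.08  0.27  1.8  -0.    1.07 -1.8 ] T [-0.006 -0.001 -1.   ]
```

The force jumped to 14.6 N at tip z 0.056, so the plunger is at its stop. Releasing upward.

Call:
play_rows([
  [[0,0,-0.1],0,255],
  [[0,0,-0.25],0,255],
  [[0,0,-0.4],0,255],
  [[0,0,-0.55],0,255],
  [[0,0,-0.8],0,255],
  [[0,0,-1.3],0,255],
  [[0,0,-1.8],0,255],
  [[0,0,-2.3],0,255],
])

```text
time: 4.1
tool_pos: [0.5411, 0.0785, 0.1836]
tcp_rot: [-0.074, 0.997, -0.0, -0.003]
contact_force: [0.7, 0.2, 0.1]
width: 0.001
```

```bash
python3 g.py -.05 -.06 .12;python3 - <<'E'
from h import *
from plant import get_image
a=get_image('top')[160:290,210:400];b=get_image('scene')[170:270,220:370]
o=np.hstack([cv2.resize(a,(400,274)),cv2.resize(b,(400,274),interpolation=cv2.INTER_CUBIC)]);cv2.imwrite('pics/a2.png',o)
E
```

```text
t 4.1 shift units [ 1.284 -0.218  1.058] turn 0.04 F [0.67 0.18 0.06] tip disp [ 0.0145 -0.0489] tipz 0.1726 w 0.0010115128355205534 j [-0.08  0.13  1.72 -0.    1.3  -1.8 ] T [-0.005 -0.001 -1.   ]
```

View pics/a2.png

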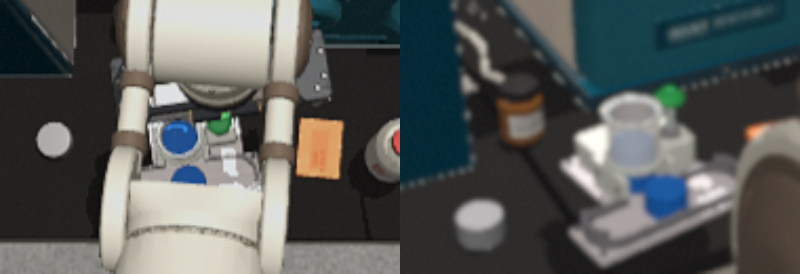

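The plunger is up and one cap lies on the landing (scene about (320,237)). Now to measure where it is.

```bash
python3 - <<'E'
from h import *
from plant import get_image
s=get_image('scene');h=cv2.cvtColor(s,cv2.COLOR_BGR2HSV);m=cv2.inRange(h,(100,120,60),(120,255,255));m[:225]=0
n,l,st,c=cv2.connectedComponentsWithStats(m)
P=np.load('pose.npz')
for i in range(1,n):
    if st[i,4]>25 and 280<c[i][0]<360:
        w=onz('scene',c[i],.019);print(st[i],c[i],P['R'].T@(w[:2]-P['t']))
E
python3 g.py -.051 -.053 .06
```

```text
[307 234  20  16 228] [317.63596491 240.34649123] [-0.04263798  0.00228766]
t 4.25 shift units [ 1.335 -0.07   2.266] turn 0.04 F [-0.39 -0.28  0.54] tip disp [ 0.0159 -0.0492] tipz 0.1732 w 0.00023720625320697379 j [-0.08  0.13  1.72 -0.    1.3  -1.8 ] T [-0.001 -0.001 -1.   ]
```

Call:
play_rows([
  [[0.7,0.02,0],0,255],
  [[1.33,0.06,0.2],0,255],
  [[1.33,0.06,0.8],0,255],
  [[1.33,0.06,1.5],0,255],
  [[1.33,0.06,2.1],0,255],
  [[1.33,0.06,2.25],0,255],
  [[1.33,0.06,2.25],0,255],
])

```text
time: 4.95
tool_pos: [0.4746, 0.0715, 0.0701]
tcp_rot: [-0.074, 0.997, -0.0, -0.003]
contact_force: [-0.3, 0.2, 0.4]
width: 0.0005
```

```bash
python3 g.py -.051 -.047 .021
```

```text
t 4.95 shift units [-0.032 -0.018  0.763] turn 0.04 F [-0.34  0.25  0.44] tip disp [-0.0524 -0.0461] tipz 0.0591 w 0.000529684051437415 j [-0.1   0.11  1.99 -0.    1.05 -1.82] T [-0.005 -0.001 -1.   ]
```

Call:
play_rows([
  [[-0.03,-0.02,0.3],0,255],
  [[-0.03,-0.02,0.55],0,255],
  [[-0.03,-0.02,0.7],0,255],
  [[-0.03,-0.02,0.76],0,255],
  [[-0.03,-0.02,0.76],0,255],
])

```text
time: 5.45
tool_pos: [0.476, 0.0707, 0.0321]
tcp_rot: [-0.074, 0.997, -0.0, -0.003]
contact_force: [-0.2, -0.0, -1.1]
width: 0.0006
```

```bash
python3 g.py -.049 0.0165 .021;python3 - <<'E'
from h import *
from plant import get_image
b=get_image('scene')[170:270,220:370]
cv2.imwrite('pics/a3.png',cv2.resize(b,(750,500),interpolation=cv2.INTER_CUBIC))
E
```

```text
t 5.45 shift units [-0.047  1.271  0.003] turn 0.04 F [-0.24 -0.02 -1.07] tip disp [-0.0511 -0.0471] tipz 0.0211 w 0.0006273402220625499 j [-0.1   0.18  2.   -0.    0.97 -1.82] T [-0.006 -0.001 -1.   ]
```

View pics/a3.png

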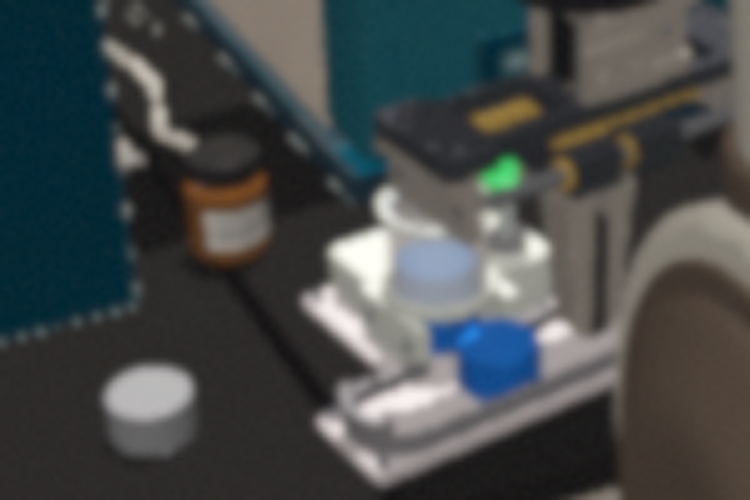

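The cap sits ahead of the fingers at crop (500,355), with the tips behind it at about (590,320). Pushing left.

Call:
play_rows([
  [[-0.03,0.1,0],0,255],
  [[-0.03,0.25,0],0,255],
  [[-0.03,0.4,0],0,255],
  [[-0.03,0.55,0],0,255],
  [[-0.03,0.7,0],0,255],
  [[-0.03,0.85,0],0,255],
  [[-0.03,1.0,0],0,255],
  [[-0.03,1.06,0],0,255],
])

```text
time: 6.3
tool_pos: [0.4696, 0.1242, 0.0324]
tcp_rot: [-0.075, 0.997, -0.0, -0.003]
contact_force: [-0.5, -0.3, 0.4]
width: 0.0005
```

```bash
python3 g.py -.049 0.0165 .021;python3 - <<'E'
from h import *
from plant import get_image
b=get_image('scene')[170:270,220:370]
cv2.imwrite('pics/a4.png',cv2.resize(b,(750,500),interpolation=cv2.INTER_CUBIC))
P=np.load('pose.npz')
print([(k,(proj('scene',np.r_[P['R']@[-.047,.054]+P['t'],z])-[220,170])*5) for k,z in(('nestbase',.008),('captop at nest',.030))])
E
```

```text
t 6.3 shift units [-0.013  0.196  0.008] turn 0.05 F [-0.51 -0.27  0.38] tip disp [-0.0496  0.0067] tipz 0.0214 w 0.000495796321200919 j [ 0.01  0.19  1.99 -0.    0.97 -1.71] T [-0.005 -0.001 -1.   ]
[('nestbase', array([400.64805933, 414.67934956])), ('captop at nest', array([398.68708433, 374.84103607]))]
```

View pics/a4.png

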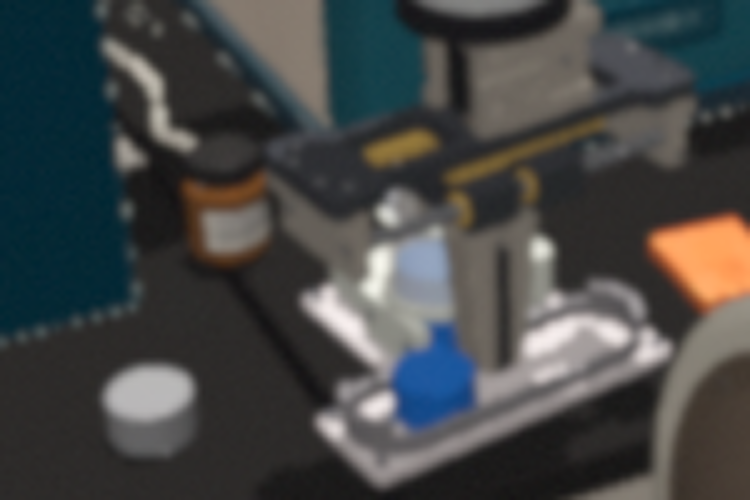

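The cap is moving, now at crop (435,370) against a target of (399,375), so about 19 mm to go. I'll continue until it contacts the stop.

Call:
play_rows([
  [[-0.01,0.08,0],0,255],
  [[-0.01,0.16,0],0,255],
  [[-0.01,0.23,0],0,255],
  [[-0.01,0.28,0],0,255],
  [[-0.01,0.32,0],0,255],
  [[-0.01,0.33,0],0,255],
])

```text
time: 6.95
tool_pos: [0.4677, 0.1407, 0.0324]
tcp_rot: [-0.075, 0.997, -0.0, -0.003]
contact_force: [-0.0, 0.1, -0.2]
width: 0.0002
```

```bash
cat > c.py <<'E'
import sys
from h import *
from plant import get_image
s=get_image('scene')
cv2.imwrite('pics/%s.png'%sys.argv[1],cv2.resize(s[170:270,220:370],(750,500),interpolation=cv2.INTER_CUBIC))
E
python3 g.py -.049 0.025 .021;python3 c.py a5
```

```text
t 6.95 shift units [-0.004  0.032  0.008] turn 0.05 F [-0.03  0.08 -0.24] tip disp [-0.0492  0.0234] tipz 0.0214 w 0.00020346211699520797 j [ 0.04  0.19  1.98 -0.    0.97 -1.68] T [-0.005 -0.    -1.   ]
```

View pics/a5.png

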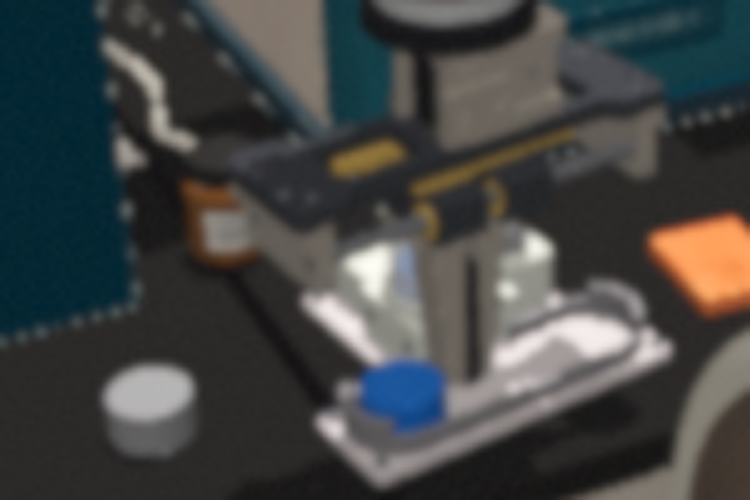

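Call:
play_rows([
  [[0,0.03,0],0,255],
  [[0,0.06,0],0,255],
  [[0,0.06,0],0,255],
])

```text
time: 7.3
tool_pos: [0.4678, 0.1435, 0.0327]
tcp_rot: [-0.075, 0.997, -0.0, -0.002]
contact_force: [2.2, -2.2, 0.6]
width: 0.0001
```

```bash
python3 g.py -.049 0.025 .021
```

```text
t 7.3 shift units [ 0.006 -0.021  0.015] turn 0.05 F [ 2.21 -2.16  0.57] tip disp [-0.0487  0.0261] tipz 0.0217 w 0.00013512331233158314 j [ 0.05  0.19  1.98 -0.    0.97 -1.67] T [-0.004 -0.001 -1.   ]
```

Call:
play_rows([
  [[0,0.03,0],0,255],
  [[0,0.03,0],0,255],
])

```text
time: 7.5
tool_pos: [0.4687, 0.1444, 0.0334]
tcp_rot: [-0.075, 0.997, -0.001, -0.001]
contact_force: [2.2, -4.9, 1.2]
width: 0.0006
```

```bash
python3 g.py -.049 0.025 .021
```

```text
t 7.5 shift units [ 0.027 -0.037  0.027] turn 0.05 F [ 2.16 -4.94  1.18] tip disp [-0.0477  0.0269] tipz 0.0224 w 0.0005751731761767856 j [ 0.05  0.19  1.98 -0.    0.97 -1.67] T [-0.002 -0.002 -1.   ]
```

About 5 N against the stop, so the cap is home. Backing off, rising and moving clear.

Call:
play_rows([
  [[0,-0.1,0],0,255],
  [[0,-0.3,0],0,255],
  [[0,-0.4,-0.3],0,255],
  [[0,-0.4,-1.0],0,255],
  [[0,-0.4,-1.8],0,255],
  [[0,-0.4,-2.7],0,255],
  [[0.4,-0.4,-3.4],0,255],
  [[1.0,-0.4,-4.0],0,255],
])

```text
time: 8.3
tool_pos: [0.4228, 0.1171, 0.2356]
tcp_rot: [-0.075, 0.997, -0.001, -0.0]
contact_force: [1.0, -0.7, 0.3]
width: 0.0001
```

Call:
play_rows([
  [[0.6,-0.7,-0.2],0,255],
  [[0.8,-1.5,-0.4],0,255],
  [[0.9,-2.4,-0.4],0,255],
  [[0.9,-3.3,-0.4],0,255],
  [[0.9,-4.2,-0.4],0,255],
  [[0.9,-4.6,-0.4],0,255],
  [[0.9,-4.6,-0.4],0,255],
])

```text
time: 9.0
tool_pos: [0.4123, -0.1192, 0.2555]
tcp_rot: [-0.073, 0.997, -0.0, -0.001]
contact_force: [0.1, -0.3, 0.7]
width: 0.0002
```

```bash
python3 g.py -.049 0.025 .021;python3 - <<'E'
from h import *
from plant import get_image
P=np.load('pose.npz')
t=get_image('top');s=get_image('scene')
cv2.imwrite('pics/f.png',np.hstack([cv2.resize(t[185:275,220:345],(400,288),interpolation=cv2.INTER_CUBIC),cv2.resize(s[170:270,220:370],(400,288),interpolation=cv2.INTER_CUBIC)]))
for n,im in(('top',t),('scene',s)):
    h=cv2.cvtColor(im,cv2.COLOR_BGR2HSV);m=cv2.inRange(h,(100,120,50),(120,255,255))
    k,l,st,c=cv2.connectedComponentsWithStats(m)
    for i in range(1,k):
        if st[i,4]>25 and 250<c[i][0]<360:
            print(n,st[i],c[i].round(1),[(P['R'].T@(onz(n,c[i],z)[:2]-P['t'])).round(4) for z in((.03,.052) if n=='top' else (.021,.041))])
    g=cv2.inRange(h,(50,90,70),(75,255,255));k,l,st,c=cv2.connectedComponentsWithStats(g)
    print([ (P['R'].T@(onz(n,c[i],.081)[:2]-P['t'])).round(4) for i in range(1,k) if st[i,4]>25 and 250<c[i][0]<360])
E
```

```text
t 9.0 shift units [-1.862  5.018  4.463] turn 0.0 F [ 0.06 -0.33  0.71] tip disp [-0.1418 -0.2258] tipz 0.2445 w 0.0002091647707740226 j [-0.56 -0.26  1.94 -0.    1.46 -2.28] T [-0.001 -0.001 -1.   ]
top [287 217  17  16 207] [294.8 224.7] [array([0.0043, 0.0029]), array([0.0014, 0.0021])]
top [268 242  17  17 218] [275.5 250.2] [array([-0.0489,  0.0558]), array([-0.0507,  0.054 ])]
[array([ 0.0071, -0.0438])]
scene [307 234   8   6  35] [310.2 236.5] [array([-0.0216,  0.0091]), array([-0.0467,  0.0252])]
scene [290 242  17  14 175] [298.9 247.8] [array([-0.044 ,  0.0549]), array([-0.0682,  0.0692])]
[array([ 0.0012, -0.0405])]
```

View pics/f.png

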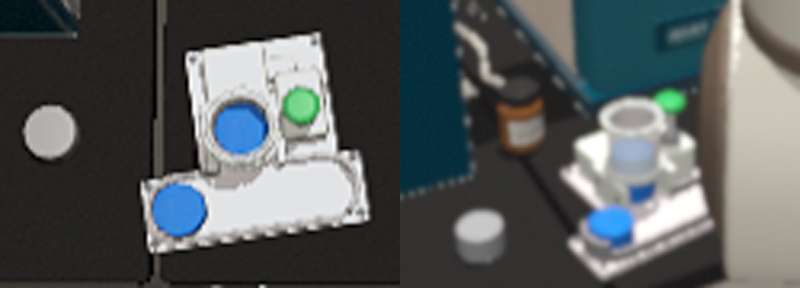

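The top view shows the cap seated in the left nest (crop (180,210)), measuring (-49, 56) mm against (-47, 54) mm. The other caps are still in the magazine, the button is up and the arm is clear.

```bash
python3 -c "
from plant import finish_job;print(finish_job())"
```

```text
the job is handed in; nothing more can be done
None
```

The dispensed cap is in the left nest, on the amber bottle's side, and the job is handed in. The clock read 9.0 s at my last reading, within the 38 s limit. No verdict was reported.

- **Plunger:** I pressed it with closed fingertips until the force jumped to about 15 N at the stop, then let it spring back. One blue cap came out onto the landing.
- **Push:** I pushed the cap left along the rails until it met the end stop with about 5 N, then backed off and moved the arm clear.
- **Cap position:** the top view put its centre about 3 mm from the nest centre, and the scene view also about 3 mm. They differ in direction, which is within camera and mask error; the limit is 6 mm.
- **Rest of the scene:** in the last pictures the button was up and blue still showed in the magazine, on its axis, so no second cap came out. The grey look-alike cap looked unmoved and the arm touched nothing. I did not re-measure the bottles, timer, note pad or jar at the end, but the robot never came near them.

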